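# Empty the press catch tray into the tote

## Task

Collect the two finished castings from the catch tray of the blue press into the grey tote: one on each of the two free blue pads, lying flat and fully on the pad, lengthwise across the tote like the casting already there. Set them down, never drop them, and leave everything else where it is. The lanes of the tray only let you take a casting by its ends and the tote only lets you set it down held by its long sides, so you will have to change grip: the black mat is free for that.

Things in the scene. Friction and masses are not known exactly. Their poses are not given: they have to be found in the camera images.
- casting_a: finished metal clamp casting, a steel-coloured rounded block 36 (x) x 60 (y, its length) x 32 (z) mm, 0.19 kg, with a dark bore in a brass ring and a small dark hole on its top; origin at the centre of its underside, z up. At the start it lies in one lane of the catch tray, length along the lane
- casting_b: finished metal clamp casting, a steel-coloured rounded block 36 (x) x 60 (y, its length) x 32 (z) mm, 0.19 kg, with a dark bore in a brass ring and a small dark hole on its top; origin at the centre of its underside, z up. At the start it lies in the other lane of the catch tray, length along the lane
- press: fixed blue press with black catch tray; origin: centre of the tray's underside. Tray 108 (x) x 168 (y) mm, 40 high, floor and walls 4 mm; a middle wall makes two lanes along y, each 48 wide x 160 long inside, centred at x = -26 and +26 mm. At its -y end stand a chute (up to 80 mm high) and the press housing (from y = -185 mm on, 420 high)
- mat: fixed black rubber mat lying on the bench, 160 (x) x 170 (y) x 3 mm, origin at the centre of its underside: the place to put a casting down and change grip
- tote: fixed grey open tote, outside 312 (x, its length) x 80 (y) x 50 mm high, floor and walls 4 mm, inside 304 x 72 mm; origin at the centre of its underside. Three places 90 mm apart along x: two with a blue pad, one taken by a finished casting; which is which changes
- pad_a: blue pad fixed on the tote floor, 60 (x) x 68 (y) x 2 mm, origin at the centre of its underside (on the tote floor); a casting goes here with its y along the pad's y, either way round
- pad_b: the other blue pad, the same
- casting_done: same kind of casting, already in the tote, to be left alone
- cap_red: red plastic cap, 38 mm across, 28 high; origin centre of underside; stands by, to be left alone
- cap_blue: blue plastic cap, 38 mm across, 28 high; origin centre of underside; stands by, to be left alone
- wrench: steel wrench lying flat, 160 mm long along its x; stands by, to be left alone
Things that resemble listed ones, but are neither listed nor needed, are in the scene too. What is shaped like the casting_a but green or pink is not meant.

How it is judged:
By the outcome, as a careful person would: the job done as asked, in the order asked, and still so for the second after the job is handed in, with the robot touching nothing.
It also fails if it takes over 72 s, if anything falls off the work surface, if the arm or the gripper's body presses on something with over 40 N, if the wrist force passes 120 N, or if a joint passes its speed limit or range.

## Robot

A 6-joint arm with a two-finger parallel gripper is mounted at the origin on the work surface. World frame = base frame: x ahead of the robot, y to its left, z up, the work surface at z = 0. Lengths are in m, angles in rad, forces in N, time in s.
With the tool pointing down it reaches from about 0.25 to 0.725 m from the base axis. Payload 4 kg.
Tool frame: the origin (TCP) lies on the centre line of the jaws, within the pads' length; the fingertips stand 8 mm ahead of it and the grasp point (between the pads) lies 11 mm behind it; x points along the fingers, y is the direction in which the jaws open and shut, and the axes are right-handed (so a half turn about x gives the same grasp; the last joint's range is limited). The gripper opens to 85 mm and grips with 20 to 120 N. Pads are 22 mm wide; open, the fingers measure 114 mm over their backs; the gripper's body (76 mm by 85 mm) begins 54 mm behind the grasp point. The pads swing forward as they close: fully open they stand 13 mm farther back than shut.
Start: joints at [1.175, 0.241, 0.005, 1.335, 0, 1.571], TCP at [0.193, 0.461, 0.239] pointing down, gripper open.
Joint ranges: [-2.72, 2.72], [-1.05, 1.87], [-1.09, 1.28], [-1.99, 2.15], [-1.42, 1.44], [-3.14, 3.14]. Speed limits (rad/s): [2.79, 2.79, 3.14, 3.14, 3.14, 3.14].

## Interface

Orientations are given as a unit quaternion [x, y, z, w].
In Python, from plant import readout, imaging, ticket gives the robot as it stands. The module is installed in compiled form; this text tells all that it offers.
- The arm moves only by the tool servo_tool, never from a script. Its arguments are lists of equal length, an entry for each row: "offset": the shift along the tool's x, y, z in mm, a list of three; "delta_rot": the turn, a rotation vector about the tool's x, y, z in degrees, a list of three. In form: {"offset": [[dx, dy, dz], ...], "delta_rot": [[ax, ay, az], ...]}. A call has exactly 8 rows; each row shifts and turns the commanded pose from where the row before left it, along the tool's axes as they then stand; what a row does not reach is not made up. A row lasts 1/10 s, in which the tool goes at most 50 mm and 8.59 degrees, less where a joint would pass 70% of its speed; a pose out of reach is approached as far as the arm can. A call is refused whole if a number of a shift passes 50 or a number of a turn 8.59, either way. A call with a gripper value outside its range is refused whole. "fingers" is the finger opening in mm, from 0 to 85.4, set as the call begins (left out, the last holds). The fingers move at their own pace and stop on an object; "squeeze" is the grip in N (left out, the last holds). Time passes only in rows, so rows that do not move let the fingers close, or fill a call up. It gives the time, the measured TCP pose, the force and the opening at its end, in the units of the state.
- readout.state(): the state, without advancing time (a new reading comes with each control period).
- imaging.camera(name): name is "scene" or "side" or "wrist"; returns the picture (384x512x3 uint8, red, green, blue); there is no depth.
- imaging.camera_model(name): a dict with "fovy" (degrees; the focal length in pixels is half the picture's height over the tangent of half this angle, whatever the lens; pixels are square), "cx", "cy" (the principal point, pixels), "origin" and "attitude" of the camera in the world. Camera axes: x right, y up, looking along -z (the intrinsics and any distortion apply to the point x, -y, -z); pixel columns grow to the right and rows downward; lengths in m; the calibration is good to about 2 mm. The wrist camera is an equidistant fisheye: a pixel r from the principal point sees the ray r / f radians off the axis. A picture is of the moment at which its call begins: read the wrist's pose just before it. camera_model takes no time and is no camera call; for the wrist camera it gives the pose at the moment of the call.
- ticket.hand_in(): hands the job in, once; it reports no verdict.
The state is a dict: "clock": time; "joint_pos": joint angles; "dq": joint speeds; "joint_efforts": joint torques, N m; "position": TCP position; "orientation": TCP orientation; "force": force on the tool from outside, world axes, zero at the start; "moment": the same for the moment, N m; "width": finger opening in m.
Only numpy, scipy, OpenCV 4.12 (cv2) and the standard library are available. Lean on these libraries where they do the work, as an engineer would, in place of code of your own. Each camera call takes 0.05 s, during which the arm holds its last target. There are 200 camera calls.

## Working session

There is one attempt and no reset: what is moved stays moved. The work goes in short steps, Python scripts to look and compute and a tool call to move; the robot and the scene stay as the last step left them, time stands still between calls to the robot, and variables do not carry over. Pictures are saved under pics/ and viewed, about 8 in all and at most 12, crops included, and the job is handed in when it is done.

Besides the shell and the picture viewer there is one more tool, called in YAML: its name, and indented under it one key for each argument. servo_tool: Moves the arm, as the interface text tells. Its arguments: {"type":"object","properties":{"offset":{"type":"array"},"delta_rot":{"type":"array"},"fingers":{"type":"number"},"squeeze":{"type":"number"}},"required":["offset","delta_rot"]}

```bash
mkdir -p pics; cat > h.py <<'E'
import numpy as np, cv2, json
from plant import readout, imaging, ticket
from scipy.spatial.transform import Rotation as R
def mat(a):
    a=np.array(a,float)
    return a if a.shape==(3,3) else R.from_quat(a).as_matrix()
def model(name):
    m=imaging.camera_model(name); return m
def ray(m,u,v,fish=False):
    f=192/np.tan(np.radians(m["fovy"])/2)
    x=(u-m["cx"])/f; y=(v-m["cy"])/f
    if fish:
        r=np.hypot(x,y); d=np.array([np.sin(r)*x/max(r,1e-9),-np.sin(r)*y/max(r,1e-9),-np.cos(r)])
    else: d=np.array([x,-y,-1])
    return mat(m["attitude"])@d
def at(m,u,v,z,fish=False):
    d=ray(m,u,v,fish); o=np.array(m["origin"]); return o+d*(z-o[2])/d[2]
def proj(m,p,fish=False):
    f=192/np.tan(np.radians(m["fovy"])/2)
    c=mat(m["attitude"]).T@(np.array(p)-m["origin"]); x,y,z=c[0],-c[1],-c[2]
    if fish:
        r=np.hypot(x,y); t=np.arctan2(r,z); return m["cx"]+f*t*x/r, m["cy"]+f*t*y/r
    return m["cx"]+f*x/z, m["cy"]+f*y/z
E
python3 - <<'E'
from h import *
print(readout.state())
for n in ("scene","side","wrist"):
    m=model(n); print(n,m)
    if n!="wrist": cv2.imwrite(f"pics/{n}0.png",cv2.resize(imaging.camera(n)[...,::-1],(768,576),interpolation=cv2.INTER_CUBIC))
E
```

```text
{'clock': 0.0, 'joint_pos': array([ 1.17500428e+00,  2.41425802e-01,  3.67998790e-03,  1.33521507e+00,
       -1.57399533e-06,  1.57082421e+00]), 'dq': array([-0.00069743,  0.00225092, -0.00154144, -0.00048458,  0.00051425,
        0.00052208]), 'joint_efforts': array([-1.62835811e-03, -3.72319973e+01,  2.52406991e+01,  1.69805204e-02,
       -6.02596424e-05,  9.53655331e-06]), 'position': array([0.19252209, 0.46075226, 0.23838968]), 'orientation': array([ 0.13828116,  0.69345332, -0.13978209,  0.69315351]), 'force': array([-0.12675327, -0.52574718,  0.47721079]), 'moment': array([ 0.03930509, -0.01390273,  0.00242744]), 'width': 0.08520583291918828}
scene {'fovy': 48.480869508803345, 'cx': 254.84116555730802, 'cy': 195.16928746500872, 'origin': array([0.9038609 , 0.4411656 , 0.86457264]), 'attitude': array([0.10078527, 0.28459594, 0.89891366, 0.31749286])}
side {'fovy': 56.324451917199625, 'cx': 253.16942076197142, 'cy': 194.37367598409944, 'origin': array([0.3978633 , 0.55493628, 0.42417263]), 'attitude': array([-0.06038278,  0.47985276,  0.86572259, -0.12891718])}
wrist {'fovy': 65.70646984690485, 'cx': 256.1667528235061, 'cy': 186.02892394068712, 'origin': array([0.12107236, 0.49077139, 0.37331023]), 'attitude': array([-0.12808009, -0.08390039,  0.54730088,  0.82281101])}
```

View pics/scene0.png

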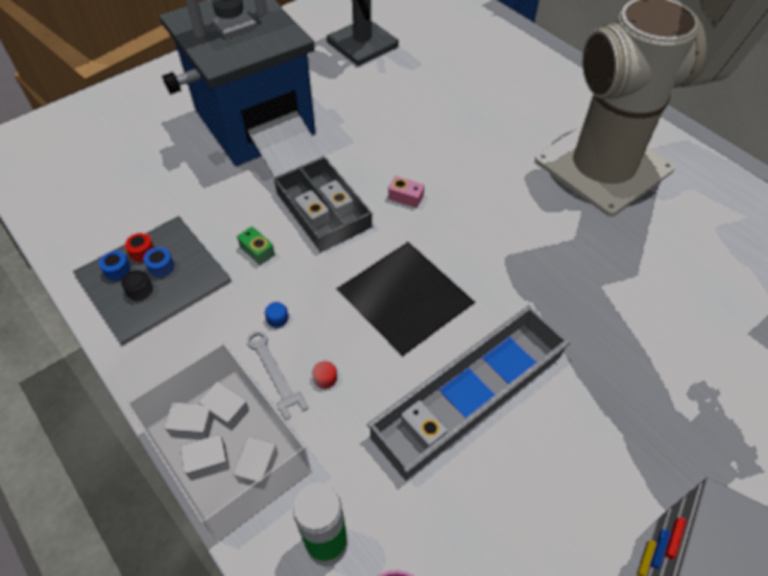

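The scene view shows the press tray with castings at about (312,205) and (338,195). The mat is at (405,297), the pads at (468,393) and (510,361), and the finished casting at (425,425) in the tote.

```bash
python3 - <<'E'
from h import *
m=model("scene")
for n,u,v,z in [("toteL",370,431,.05),("toteN",407,474,.05),("toteR",568,344,.05),("toteT",531,310,.05),("pad1",468,393,.006),("pad2",510,361,.006),("done",425,423,.036),
 ("trayT",322,159,.04),("trayL",276,184,.04),("trayN",320,240,.04),("trayR",371,212,.04),("ca",312,205,.036),("cb",337,194,.036),
 ("matT",407,243,.003),("matL",338,290,.003),("matN",403,353,.003),("matR",473,300,.003)]:
    print(n,at(m,u/1.5-.17,v/1.5-.17,z).round(4))
s=cv2.imread("pics/scene0.png")
cv2.imwrite("pics/crop0.png",cv2.resize(s[140:490,260:580],None,fx=1.7,fy=1.7,interpolation=cv2.INTER_CUBIC))
E
```

```text
toteL [0.6998 0.1621 0.05  ]
toteN [0.6992 0.2389 0.05  ]
toteR [0.3882 0.2386 0.05  ]
toteT [0.3866 0.1625 0.05  ]
pad1 [0.5391 0.1912 0.006 ]
pad2 [0.4521 0.1922 0.006 ]
done [0.6297 0.196  0.036 ]
trayT [ 0.4356 -0.3163  0.04  ]
trayL [ 0.5374 -0.3159  0.04  ]
trayN [ 0.5522 -0.1604  0.04  ]
trayR [ 0.4467 -0.1562  0.04  ]
ca [ 0.5148 -0.237   0.036 ]
cb [ 0.4649 -0.2308  0.036 ]
matT [ 0.4223 -0.0867  0.003 ]
matL [ 0.576  -0.0814  0.003 ]
matN [0.5691 0.0776 0.003 ]
matR [0.4162 0.0732 0.003 ]
```

View pics/side0.png

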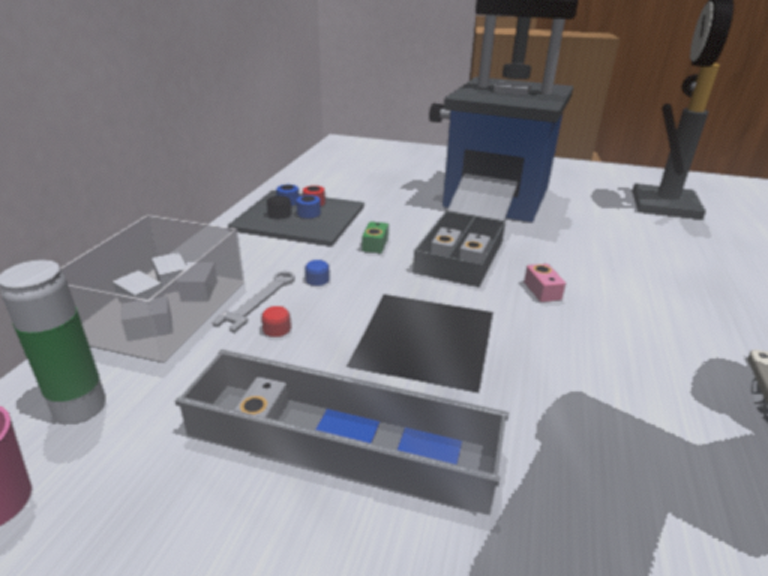

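View pics/crop0.png

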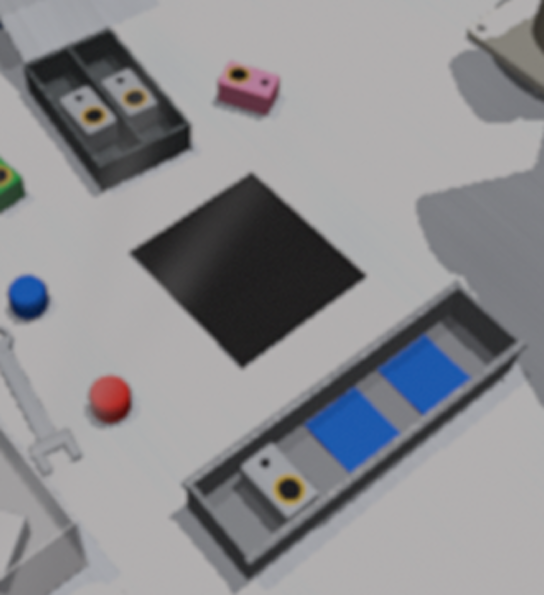

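The side view agrees: both castings lie in the lanes with the bore ends nearest me, and the mat is empty. In the tote, the finished casting sits at the far-x end with two free pads. The tote is aligned with world x and the tray is yawed about -3°.

```bash
cat >> h.py <<'E'
def plan(p,jaw=None):
    """p target; jaw: world angle (deg) of tool y (mod 180) -> offset in tool frame now, and turn about tool x"""
    s=readout.state(); M=R.from_quat(s["orientation"]).as_matrix()
    d=1000*M.T@(np.array(p)-s["position"])
    print("t",round(s["clock"],2),"pos",s["position"].round(4),"w",round(s["width"]*1000,1),"F",s["force"].round(1),"q",s["joint_pos"].round(2))
    a=np.degrees(np.arctan2(M[1,1],M[0,1])); 
    print("axes x,y,z\n",M.T.round(3)); print("jaw angle",round(a,2),"offset mm",d.round(1), "|d|",np.linalg.norm(d).round(0))
    if jaw is not None:
        t=(jaw-a+90)%180-90; print("yaw turn world",round(t,2),"=> tool x turn",round(-t,2))
        A=np.radians(a+t); y=np.array([np.cos(A),np.sin(A),0]); x=np.array([0,0,-1.]); D=R.from_matrix(np.c_[x,y,np.cross(x,y)])
        print("rotvec to target",np.degrees((R.from_matrix(M).inv()*D).as_rotvec()).round(2), "offset in target frame",(1000*D.as_matrix().T@(np.array(p)-s["position"])).round(1))
E
python3 - <<'E'
from h import *
plan([.49,-.20,.26],90)
E
```

```text
t 0.1 pos [0.1926 0.4608 0.2385] w 85.2 F [ 0.7  0.4 -0.8] q [1.17 0.24 0.   1.34 0.   1.57]
axes x,y,z
 [[-0.001 -0.002 -1.   ]
 [ 0.386  0.923 -0.002]
 [ 0.923 -0.386 -0.   ]]
jaw angle 67.32 offset mm [ -20.6 -495.1  529.2] |d| 725.0
yaw turn world 22.68 => tool x turn -22.68
rotvec to target [-2.268e+01 -2.000e-02  1.100e-01] offset in target frame [ -21.5 -660.8  297.4]
```

servo_tool:
  offset:
    - [0, 0, 0]
    - [0, 0, 0]
    - [0, 0, 0]
    - [0, -45, 21]
    - [0, -45, 21]
    - [0, -45, 21]
    - [0, -45, 21]
    - [0, -45, 21]
  delta_rot:
    - [-7.56, 0, 0]
    - [-7.56, 0, 0]
    - [-7.56, 0, 0]
    - [0, 0, 0]
    - [0, 0, 0]
    - [0, 0, 0]
    - [0, 0, 0]
    - [0, 0, 0]

```text
clock: 0.9
position: [0.2979, 0.2344, 0.239]
orientation: [-0.0, 0.707, 0.0, 0.707]
force: [2.8, 1.1, 0.3]
width: 0.0857
```

servo_tool:
  offset:
    - [0, -45, 21]
    - [0, -45, 21]
    - [0, -45, 21]
    - [0, -45, 21]
    - [0, -45, 21]
    - [0, -45, 21]
    - [0, -45, 21]
    - [0, -45, 21]
  delta_rot:
    - [0, 0, 0]
    - [0, 0, 0]
    - [0, 0, 0]
    - [0, 0, 0]
    - [0, 0, 0]
    - [0, 0, 0]
    - [0, 0, 0]
    - [0, 0, 0]

```text
clock: 1.7
position: [0.466, -0.1257, 0.239]
orientation: [0.0, 0.707, -0.0, 0.707]
force: [1.5, -0.6, -0.3]
width: 0.0851
```

servo_tool:
  offset:
    - [0, -38, 20]
    - [0, -38, 20]
    - [0, 0, 0]
    - [0, 0, 0]
    - [0, 0, 0]
    - [0, 0, 0]
    - [0, 0, 0]
    - [0, 0, 0]
  delta_rot:
    - [0, 0, 0]
    - [0, 0, 0]
    - [0, 0, 0]
    - [0, 0, 0]
    - [0, 0, 0]
    - [0, 0, 0]
    - [0, 0, 0]
    - [0, 0, 0]

```text
clock: 2.5
position: [0.5057, -0.1988, 0.2398]
orientation: [-0.001, 0.707, 0.0, 0.707]
force: [-0.1, 0.5, 0.6]
width: 0.0855
```

```bash
python3 - <<'E'
from h import *
plan([.49,-.235,.26],90)
m=model("wrist"); print(m); json.dump({k:np.array(v).tolist() for k,v in m.items()},open("w1.json","w"))
cv2.imwrite("pics/w1.png",cv2.resize(imaging.camera("wrist")[...,::-1],(768,576),interpolation=cv2.INTER_CUBIC))
E
```

```text
t 2.5 pos [ 0.5057 -0.1988  0.2398] w 85.5 F [-0.1  0.5  0.6] q [-0.37  0.33  0.12  1.37  0.   -0.38]
axes x,y,z
 [[ 0.001 -0.    -1.   ]
 [-0.001  1.    -0.   ]
 [ 1.     0.001  0.001]]
jaw angle 90.08 offset mm [-20.2 -36.2 -15.8] |d| 44.0
yaw turn world -0.08 => tool x turn 0.08
rotvec to target [0.08 0.04 0.01] offset in target frame [-20.2 -36.2 -15.7]
{'fovy': 65.70646984690485, 'cx': 256.1667528235061, 'cy': 186.02892394068712, 'origin': array([ 0.42808423, -0.19894341,  0.37456726]), 'attitude': array([-0.10872474, -0.10813003,  0.698763  ,  0.69872534])}
```

View pics/w1.png

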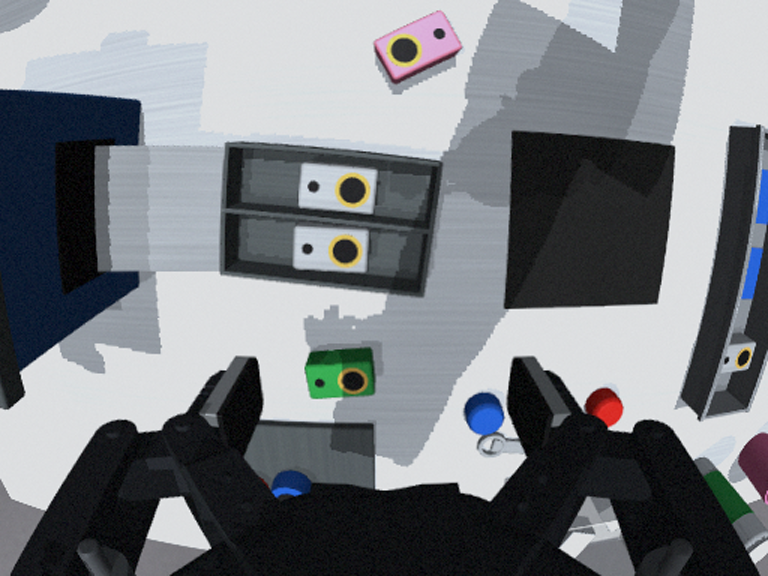

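The wrist view clearly shows both castings (tops centred near (338,189) and (331,249)), the tray rim, the mat and part of the tote.

```bash
python3 - <<'E'
from h import *
m=json.load(open("w1.json"))
def quad(n,pts,z):
    P=np.array([at(m,u/1.5-.17,v/1.5-.17,z,True)[:2] for u,v in pts])
    e=[P[(i+1)%4]-P[i] for i in range(4)]
    print(n,"c",P.mean(0).round(4),"len",[round(np.linalg.norm(x),4) for x in e],"ang",[round(np.degrees(np.arctan2(x[1],x[0]))%90,1) for x in e])
quad("c1",[(302,164),(378,168),(374,214),(300,208)],.036)
quad("c2",[(295,226),(369,229),(367,273),(293,268)],.036)
quad("tray",[(227,142),(441,161),(423,296),(220,272)],.04)
quad("mat",[(512,131),(674,147),(658,303),(505,309)],.003)
print("done bore",at(m,742/1.5,358/1.5,.036,True))
E
```

```text
c1 c [ 0.4632 -0.2345] len [np.float64(0.058), np.float64(0.0355), np.float64(0.0575), np.float64(0.0342)] ang [np.float64(86.0), np.float64(84.9), np.float64(84.7), np.float64(85.6)]
c2 c [ 0.511  -0.2415] len [np.float64(0.058), np.float64(0.0356), np.float64(0.0596), np.float64(0.0344)] ang [np.float64(87.1), np.float64(86.9), np.float64(85.9), np.float64(84.3)]
tray c [ 0.4856 -0.2451] len [np.float64(0.1643), np.float64(0.1072), np.float64(0.167), np.float64(0.1055)] ang [np.float64(83.6), np.float64(83.9), np.float64(83.0), np.float64(82.4)]
mat c [ 0.494 -0.006] len [np.float64(0.1683), np.float64(0.1576), np.float64(0.1695), np.float64(0.1593)] ang [np.float64(0.5), np.float64(1.7), np.float64(1.1), np.float64(1.2)]
done bore [0.62881226 0.20291724 0.036     ]
```

```bash
python3 - <<'E'
from h import *
plan([.464,-.2335,.016],85)
E
```

```text
t 2.55 pos [ 0.5058 -0.199   0.2397] w 85.1 F [-0.1  1.   0.6] q [-0.37  0.33  0.12  1.37  0.   -0.38]
axes x,y,z
 [[ 0.001 -0.    -1.   ]
 [-0.001  1.    -0.   ]
 [ 1.     0.001  0.001]]
jaw angle 90.06 offset mm [223.7 -34.4 -41.9] |d| 230.0
yaw turn world -5.06 => tool x turn 5.06
rotvec to target [5.06 0.03 0.01] offset in target frame [223.7 -38.  -38.6]
```

servo_tool:
  offset:
    - [0, 0, 0]
    - [0, -19, -19.3]
    - [0, -19, -19.3]
    - [40, 0, 0]
    - [40, 0, 0]
    - [40, 0, 0]
    - [30, 0, 0]
    - [0, 0, 0]
  delta_rot:
    - [5.0, 0, 0]
    - [0, 0, 0]
    - [0, 0, 0]
    - [0, 0, 0]
    - [0, 0, 0]
    - [0, 0, 0]
    - [0, 0, 0]
    - [0, 0, 0]

```text
clock: 3.35
position: [0.4605, -0.2322, 0.0853]
orientation: [0.032, 0.709, -0.029, 0.703]
force: [-1.3, -0.5, 1.1]
width: 0.0853
```

```bash
python3 - <<'E'
from h import *
plan([.464,-.2335,.016],85)
m=model("wrist"); json.dump({k:np.array(v).tolist() for k,v in m.items()},open("w2.json","w"))
cv2.imwrite("pics/w2.png",cv2.resize(imaging.camera("wrist")[...,::-1],(768,576),interpolation=cv2.INTER_CUBIC))
print(np.array(proj(m,[.464,-.2335,.036],True))*1.5)
E
```

```text
t 3.35 pos [ 0.4605 -0.2322  0.0853] w 85.3 F [-1.3 -0.5  1.1] q [-0.47  0.4  -0.2   0.98 -0.   -0.38]
axes x,y,z
 [[-0.008  0.004 -1.   ]
 [ 0.087  0.996  0.003]
 [ 0.996 -0.087 -0.009]]
jaw angle 85.02 offset mm [69.2 -1.2  4.2] |d| 69.0
yaw turn world -0.02 => tool x turn 0.02
rotvec to target [ 0.02 -0.5  -0.2 ] offset in target frame [69.3 -1.   3.6]
[382.28350827 327.99484242]
```

View pics/w2.png

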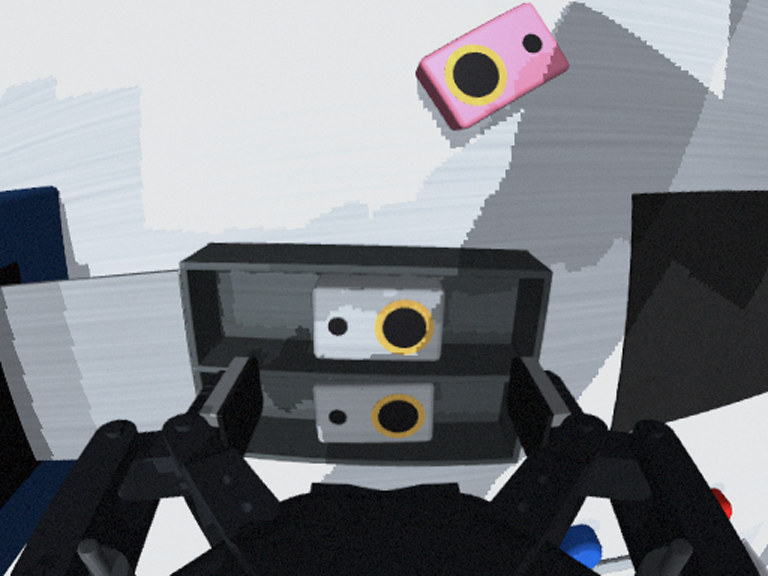

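servo_tool:
  offset:
    - [0, -3.5, 2.3]
    - [20, 0, 0]
    - [20, 0, 0]
    - [16, 0, 0]
    - [9, 0, 0]
    - [4, 0, 0]
    - [0, 0, 0]
    - [0, 0, 0]
  delta_rot:
    - [0, 0, 0]
    - [0, 0, 0]
    - [0, 0, 0]
    - [0, 0, 0]
    - [0, 0, 0]
    - [0, 0, 0]
    - [0, 0, 0]
    - [0, 0, 0]

```text
clock: 4.2
position: [0.467, -0.2383, 0.0214]
orientation: [0.031, 0.706, -0.031, 0.707]
force: [-0.3, -0.2, -0.3]
width: 0.0852
```

servo_tool:
  offset:
    - [0, 0, 0]
    - [0, 0, 0]
    - [0, 0, 0]
    - [0, 0, 0]
    - [0, 0, 0]
    - [0, 0, 0]
    - [0, 0, 0]
    - [0, 0, 0]
  delta_rot:
    - [0, 0, 0]
    - [0, 0, 0]
    - [0, 0, 0]
    - [0, 0, 0]
    - [0, 0, 0]
    - [0, 0, 0]
    - [0, 0, 0]
    - [0, 0, 0]
  fingers: 50
  squeeze: 45

```text
clock: 5.0
position: [0.4667, -0.238, 0.0213]
orientation: [0.031, 0.706, -0.031, 0.707]
force: [-0.4, 0.4, 5.8]
width: 0.0589
```

Gripped, but 5 mm too high and 4 mm off-centre. I'll reopen, correct and regrip.

servo_tool:
  offset:
    - [0, 0, 0]
    - [0, 0, 0]
    - [0, 0, 0]
    - [0, 0, 0]
    - [0, 1.5, -4]
    - [3, 0, 0]
    - [2, 0, 0]
    - [0, 0, 0]
  delta_rot:
    - [0, 0, 0]
    - [0, 0, 0]
    - [0, 0, 0]
    - [0, 0, 0]
    - [0, 0, 0]
    - [0, 0, 0]
    - [0, 0, 0]
    - [0, 0, 0]
  fingers: 82

```text
clock: 5.8
position: [0.4618, -0.2358, 0.0149]
orientation: [0.031, 0.707, -0.031, 0.706]
force: [0.4, 1.3, 0.2]
width: 0.0819
```

servo_tool:
  offset:
    - [0, 0, 0]
    - [0, 0, 0]
    - [0, 0, 0]
    - [0, 0, 0]
    - [0, 0, 0]
    - [0, 0, 0]
    - [0, 0, 0]
    - [0, 0, 0]
  delta_rot:
    - [0, 0, 0]
    - [0, 0, 0]
    - [0, 0, 0]
    - [0, 0, 0]
    - [0, 0, 0]
    - [0, 0, 0]
    - [0, 0, 0]
    - [0, 0, 0]
  fingers: 50

```text
clock: 6.6
position: [0.4625, -0.2363, 0.0156]
orientation: [0.031, 0.706, -0.031, 0.707]
force: [0.2, -0.8, 4.9]
width: 0.0592
```

servo_tool:
  offset:
    - [-10, 0, 0]
    - [-20, 0, 0]
    - [-40, 0, 0]
    - [-40, 0, 0]
    - [0, 0, 0]
    - [0, 0, 0]
    - [0, 0, 0]
    - [0, 0, 0]
  delta_rot:
    - [0, 0, 0]
    - [0, 0, 0]
    - [0, 0, 0]
    - [0, 0, 0]
    - [0, 0, 0]
    - [0, 0, 0]
    - [0, 0, 0]
    - [0, 0, 0]

```text
clock: 7.4
position: [0.4606, -0.2351, 0.1233]
orientation: [0.031, 0.708, -0.03, 0.705]
force: [-1.2, -0.3, -2.3]
width: 0.0592
```

```bash
python3 - <<'E'
from h import *
plan([.46,0.0,.10],90)
i=imaging.camera("wrist")[...,::-1]; cv2.imwrite("pics/w3.png",i[100:384])
E
```

```text
t 7.4 pos [ 0.4606 -0.2351  0.1233] w 59.2 F [-1.2 -0.3 -2.3] q [-0.47  0.36 -0.15  1.07  0.   -0.38]
axes x,y,z
 [[-0.004  0.002 -1.   ]
 [ 0.087  0.996  0.002]
 [ 0.996 -0.087 -0.004]]
jaw angle 85.0 offset mm [ 23.8 234.2 -21. ] |d| 236.0
yaw turn world 5.0 => tool x turn -5.0
rotvec to target [-5.   -0.24 -0.11] offset in target frame [ 23.3 235.1  -0.6]
```

View pics/w3.png

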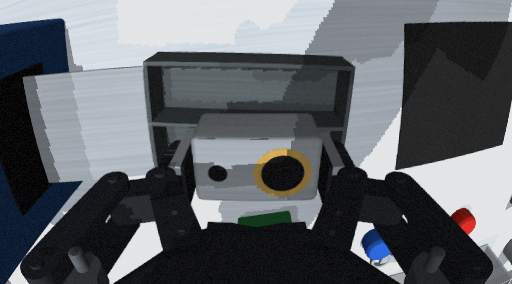

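The casting is held level between the jaws by its ends and clear of the tray.

servo_tool:
  offset:
    - [0, 0, 0]
    - [0, 46.2, 5.5]
    - [0, 46.2, 5.5]
    - [0, 46.2, 5.5]
    - [0, 46.2, 5.5]
    - [0, 46.2, 5.5]
    - [35, 0, 0]
    - [35, 0, 0]
  delta_rot:
    - [-5, 0, 0]
    - [0, 0, 0]
    - [0, 0, 0]
    - [0, 0, 0]
    - [0, 0, 0]
    - [0, 0, 0]
    - [0, 0, 0]
    - [0, 0, 0]

```text
clock: 8.25
position: [0.4906, -0.0029, 0.0547]
orientation: [-0.002, 0.706, 0.001, 0.708]
force: [0.3, -0.4, -2.4]
width: 0.0593
```

servo_tool:
  offset:
    - [20, 0, 0]
    - [13, 0, 0]
    - [0, 0, 0]
    - [0, 0, 0]
    - [3, 0, 0]
    - [2, 0, 0]
    - [0, 0, 0]
    - [0, 0, 0]
  delta_rot:
    - [0, 0, 0]
    - [0, 0, 0]
    - [0, 0, 0]
    - [0, 0, 0]
    - [0, 0, 0]
    - [0, 0, 0]
    - [0, 0, 0]
    - [0, 0, 0]

```text
clock: 9.05
position: [0.4899, -0.005, 0.0177]
orientation: [0.0, 0.707, -0.0, 0.707]
force: [0.0, 0.3, -2.7]
width: 0.0593
```

servo_tool:
  offset:
    - [1, 0, 0]
    - [1, 0, 0]
    - [1, 0, 0]
    - [0.5, 0, 0]
    - [0, 0, 0]
    - [0, 0, 0]
    - [0, 0, 0]
    - [0, 0, 0]
  delta_rot:
    - [0, 0, 0]
    - [0, 0, 0]
    - [0, 0, 0]
    - [0, 0, 0]
    - [0, 0, 0]
    - [0, 0, 0]
    - [0, 0, 0]
    - [0, 0, 0]

```text
clock: 9.85
position: [0.4897, -0.005, 0.0146]
orientation: [-0.0, 0.707, -0.0, 0.707]
force: [-2.5, 0.4, 5.1]
width: 0.0593
```

servo_tool:
  offset:
    - [0, 0, 0]
    - [0, 0, 0]
    - [0, 0, 0]
    - [0, 0, 0]
    - [-10, 0, 0]
    - [-25, 0, 0]
    - [-25, 0, 0]
    - [0, 0, 0]
  delta_rot:
    - [0, 0, 0]
    - [0, 0, 0]
    - [0, 0, 0]
    - [0, 0, 0]
    - [0, 0, 0]
    - [0, 0, 0]
    - [0, 0, 0]
    - [0, 0, 0]
  fingers: 80

```text
clock: 10.65
position: [0.4927, -0.005, 0.0777]
orientation: [-0.0, 0.704, -0.0, 0.71]
force: [0.2, -0.1, 0.7]
width: 0.0798
```

servo_tool:
  offset:
    - [0, 0, 0]
    - [0, 0, 0]
    - [0, 0, 0]
    - [0, 0, 0]
    - [0, 0, 0]
    - [0, 0, 0]
    - [0, 0, 0]
    - [0, 0, 0]
  delta_rot:
    - [7.5, 0, 0]
    - [7.5, 0, 0]
    - [7.5, 0, 0]
    - [7.5, 0, 0]
    - [7.5, 0, 0]
    - [7.5, 0, 0]
    - [7.5, 0, 0]
    - [7.5, 0, 0]

```text
clock: 11.45
position: [0.4893, -0.005, 0.0736]
orientation: [0.355, 0.612, -0.355, 0.611]
force: [-0.8, -0.3, 0.5]
width: 0.0799
```

servo_tool:
  offset:
    - [0, 0, 0]
    - [0, 0, 0]
    - [0, 0, 0]
    - [0, 0, 0]
    - [0, 0, 0]
    - [0, 0, 0]
    - [0, 0, 0]
    - [0, 0, 0]
  delta_rot:
    - [7.5, 0, 0]
    - [7.5, 0, 0]
    - [7.5, 0, 0]
    - [7.5, 0, 0]
    - [0, 0, 0]
    - [0, 0, 0]
    - [0, 0, 0]
    - [0, 0, 0]

```text
clock: 12.25
position: [0.4896, -0.005, 0.0738]
orientation: [0.5, 0.5, -0.5, 0.5]
force: [-0.0, -1.1, -0.7]
width: 0.0801
```

```bash
python3 - <<'E'
from h import *
plan([.4897,-.005,.0147],0)
m=model("wrist"); json.dump({k:np.array(v).tolist() for k,v in m.items()},open("w4.json","w"))
cv2.imwrite("pics/w4.png",cv2.resize(imaging.camera("wrist")[...,::-1],(768,576),interpolation=cv2.INTER_CUBIC))
E
```

```text
t 12.25 pos [ 0.4896 -0.005   0.0738] w 80.1 F [-0.  -1.1 -0.7] q [-0.01  0.36 -0.29  0.92 -0.    1.56]
axes x,y,z
 [[-0.    -0.    -1.   ]
 [ 1.     0.001 -0.   ]
 [ 0.001 -1.     0.   ]]
jaw angle 0.06 offset mm [59.1  0.1  0. ] |d| 59.0
yaw turn world -0.06 => tool x turn 0.06
rotvec to target [0.06 0.   0.  ] offset in target frame [59.1  0.1  0. ]
```

View pics/w4.png

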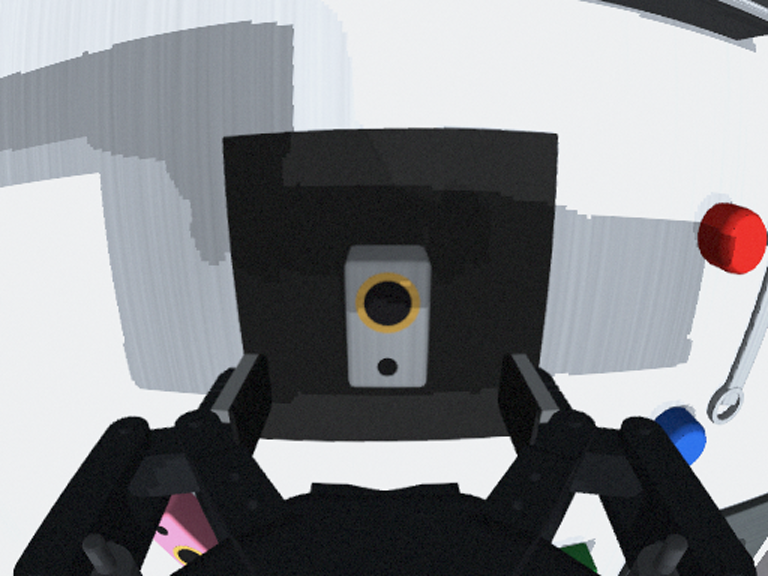

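The casting stands aligned on the mat, its top spanning (346,261) to (428,387).

```bash
python3 - <<'E'
from h import *
m=json.load(open("w4.json"))
P=np.array([at(m,u/1.5-.17,v/1.5-.17,.035,True)[:2] for u,v in [(346,261),(430,261),(427,387),(349,387)]])
print(P.round(4),P.mean(0))
E
```

```text
[[ 0.4737  0.0249]
 [ 0.5077  0.0249]
 [ 0.5085 -0.0341]
 [ 0.4732 -0.0341]] [ 0.4907756  -0.00461461]
```

servo_tool:
  offset:
    - [30, 1, 0]
    - [20, 0, 0]
    - [6, 0, 0]
    - [0, 0, 0]
    - [0, 0, 0]
    - [0, 0, 0]
    - [0, 0, 0]
    - [0, 0, 0]
  delta_rot:
    - [0, 0, 0]
    - [0, 0, 0]
    - [0, 0, 0]
    - [0, 0, 0]
    - [0, 0, 0]
    - [0, 0, 0]
    - [0, 0, 0]
    - [0, 0, 0]

```text
clock: 13.1
position: [0.4912, -0.005, 0.0185]
orientation: [0.5, 0.5, -0.5, 0.5]
force: [-0.1, -0.4, 0.1]
width: 0.0801
```

servo_tool:
  offset:
    - [0, 0, 0]
    - [0, 0, 0]
    - [0, 0, 0]
    - [0, 0, 0]
    - [0, 0, 0]
    - [0, 0, 0]
    - [0, 0, 0]
    - [0, 0, 0]
  delta_rot:
    - [0, 0, 0]
    - [0, 0, 0]
    - [0, 0, 0]
    - [0, 0, 0]
    - [0, 0, 0]
    - [0, 0, 0]
    - [0, 0, 0]
    - [0, 0, 0]
  fingers: 25

```text
clock: 13.9
position: [0.491, -0.005, 0.018]
orientation: [0.5, 0.5, -0.5, 0.5]
force: [-0.1, -0.7, 2.9]
width: 0.0352
```

servo_tool:
  offset:
    - [0, 0, 0]
    - [0, 0, 0]
    - [0, 0, 0]
    - [-15, 0, 0]
    - [-40, 0, 0]
    - [-40, 0, 0]
    - [-35, 0, 0]
    - [0, 0, 0]
  delta_rot:
    - [0, 0, 0]
    - [0, 0, 0]
    - [0, 0, 0]
    - [0, 0, 0]
    - [0, 0, 0]
    - [0, 0, 0]
    - [0, 0, 0]
    - [0, 0, 0]

```text
clock: 14.7
position: [0.4933, -0.005, 0.1519]
orientation: [0.502, 0.498, -0.498, 0.502]
force: [0.9, 0.3, -1.9]
width: 0.0356
```

servo_tool:
  offset:
    - [0, -12.5, -45]
    - [0, -12.5, -45]
    - [0, -12.5, -45]
    - [0, 0, 0]
    - [0, 0, 0]
    - [0, 0, 0]
    - [0, 0, 0]
    - [0, 0, 0]
  delta_rot:
    - [0, 0, 0]
    - [0, 0, 0]
    - [0, 0, 0]
    - [0, 0, 0]
    - [0, 0, 0]
    - [0, 0, 0]
    - [0, 0, 0]
    - [0, 0, 0]

```text
clock: 15.5
position: [0.4533, 0.1288, 0.1475]
orientation: [-0.5, -0.5, 0.501, -0.499]
force: [0.3, -0.2, -2.5]
width: 0.0353
```

```bash
python3 - <<'E'
from h import *
plan([.4535,.2,.018],0)
m=model("wrist"); json.dump({k:np.array(v).tolist() for k,v in m.items()},open("w5.json","w"))
cv2.imwrite("pics/w5.png",cv2.resize(imaging.camera("wrist")[...,::-1],(768,576),interpolation=cv2.INTER_CUBIC))
E
```

```text
t 15.5 pos [0.4533 0.1288 0.1475] w 35.3 F [ 0.3 -0.2 -2.5] q [ 0.28  0.25 -0.23  1.09 -0.    1.85]
axes x,y,z
 [[-0.001 -0.    -1.   ]
 [ 1.    -0.002 -0.001]
 [-0.002 -1.     0.   ]]
jaw angle -0.13 offset mm [ 1.295e+02  1.000e-01 -7.120e+01] |d| 148.0
yaw turn world 0.13 => tool x turn -0.13
rotvec to target [-0.13  0.02  0.03] offset in target frame [129.5   0.2 -71.2]
```

View pics/w5.png

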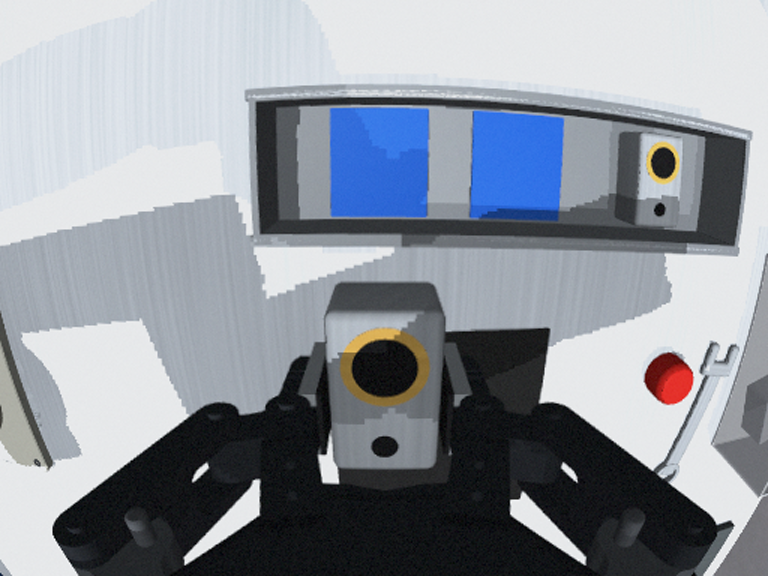

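The casting is held squarely. Both pads are clear, at about (331–428, 108–216) and (472–563, 111–219).

```bash
python3 - <<'E'
from h import *
m=json.load(open("w5.json"));print(m["origin"])
def quad(n,pts,z):
    P=np.array([at(m,u/1.5-.17,v/1.5-.17,z,True)[:2] for u,v in pts])
    e=[P[(i+1)%4]-P[i] for i in range(4)]
    print(n,P.round(3).tolist(),"c",P.mean(0).round(4),"len",[round(np.linalg.norm(x),4) for x in e],"ang",[round((np.degrees(np.arctan2(x[1],x[0]))+45)%90-45,1) for x in e])
quad("p1",[(332,108),(428,109),(428,216),(331,216)],.006)
quad("p2",[(473,110),(564,118),(558,220),(472,217)],.006)
quad("rim",[(246,91),(751,132),(738,255),(252,245)],.05)
E
```

```text
[0.4531849906182583, 0.20599471987023998, 0.2822529751192432]
p1 [[0.421, 0.228], [0.48, 0.227], [0.48, 0.16], [0.419, 0.16]] c [0.4502 0.1937] len [np.float64(0.0584), np.float64(0.0669), np.float64(0.061), np.float64(0.0677)] ang [np.float64(-1.0), np.float64(0.5), np.float64(-0.3), np.float64(-1.6)]
p2 [[0.508, 0.227], [0.568, 0.226], [0.568, 0.159], [0.509, 0.16]] c [0.538 0.193] len [np.float64(0.0606), np.float64(0.0673), np.float64(0.059), np.float64(0.0676)] ang [np.float64(-0.9), np.float64(-0.6), np.float64(-0.6), np.float64(0.8)]
rim [[0.381, 0.236], [0.695, 0.233], [0.695, 0.149], [0.38, 0.152]] c [0.5378 0.1927] len [np.float64(0.3144), np.float64(0.0845), np.float64(0.3152), np.float64(0.0839)] ang [np.float64(-0.5), np.float64(0.1), np.float64(-0.6), np.float64(-0.3)]
```

servo_tool:
  offset:
    - [0, -1.6, -32]
    - [0, -1.7, -32]
    - [0, 0, 0]
    - [40, 0, 0]
    - [35, 0, 0]
    - [0, 0, 0]
    - [0, 0, 0]
    - [0, 0, 0]
  delta_rot:
    - [0.4, 0, 0]
    - [0, 0, 0]
    - [0, 0, 0]
    - [0, 0, 0]
    - [0, 0, 0]
    - [0, 0, 0]
    - [0, 0, 0]
    - [0, 0, 0]

```text
clock: 16.35
position: [0.4517, 0.1942, 0.0747]
orientation: [0.503, 0.498, -0.501, 0.499]
force: [0.4, -0.2, -2.3]
width: 0.0352
```

```bash
python3 - <<'E'
from h import *
plan([.45,.193,.021],-.5)
m=model("wrist"); json.dump({k:np.array(v).tolist() for k,v in m.items()},open("w6.json","w"))
cv2.imwrite("pics/w6.png",cv2.resize(imaging.camera("wrist")[...,::-1],(768,576),interpolation=cv2.INTER_CUBIC))
E
```

```text
t 16.35 pos [0.4517 0.1942 0.0747] w 35.2 F [ 0.4 -0.2 -2.3] q [ 0.41  0.36 -0.29  0.92 -0.    1.98]
axes x,y,z
 [[ 0.003  0.001 -1.   ]
 [ 1.    -0.008  0.003]
 [-0.008 -1.    -0.001]]
jaw angle -0.45 offset mm [53.6 -1.9  1.2] |d| 54.0
yaw turn world -0.05 => tool x turn 0.05
rotvec to target [ 0.05 -0.07 -0.18] offset in target frame [53.7 -1.7  1.2]
```

View pics/w6.png

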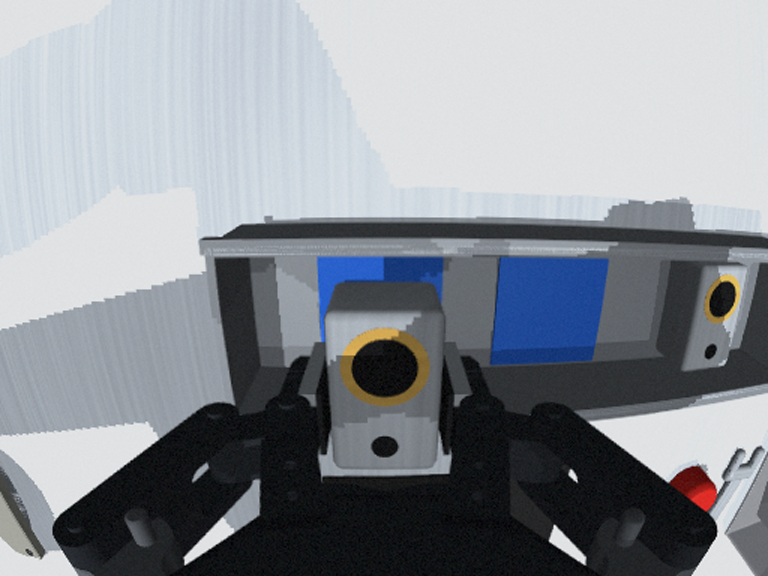

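```bash
python3 - <<'E'
from h import *
m=json.load(open("w6.json"))
for u,v,z in [(492,362,.006),(593,360,.006),(385,256,.05),(550,259,.05),(215,250,.05),(320,262,.006),(443,262,.006),(328,310,.0917),(443,310,.0917),(440,467,.0917),(333,467,.0917)]:
    print((u,v),at(m,u/1.5-.17,v/1.5-.17,z,True).round(4))
E
```

```text
(492, 362) [0.5079 0.1606 0.006 ]
(593, 360) [0.5679 0.1583 0.006 ]
(385, 256) [0.452  0.2298 0.05  ]
(550, 259) [0.5161 0.2283 0.05  ]
(215, 250) [0.3864 0.2333 0.05  ]
(320, 262) [0.4211 0.2158 0.006 ]
(443, 262) [0.4797 0.2152 0.006 ]
(328, 310) [0.4355 0.2249 0.0917]
(443, 310) [0.4683 0.2245 0.0917]
(440, 467) [0.4702 0.1657 0.0917]
(333, 467) [0.4333 0.1662 0.0917]
```

servo_tool:
  offset:
    - [0, 0, 0]
    - [20, 0, 0]
    - [20, 0, 0]
    - [9, 0, 0]
    - [0, 0, 0]
    - [0, 0, 0]
    - [0, 0, 0]
    - [0, 0, 0]
  delta_rot:
    - [0, 0, 0]
    - [0, 0, 0]
    - [0, 0, 0]
    - [0, 0, 0]
    - [0, 0, 0]
    - [0, 0, 0]
    - [0, 0, 0]
    - [0, 0, 0]

```text
clock: 17.2
position: [0.4509, 0.1944, 0.0247]
orientation: [0.502, 0.498, -0.501, 0.499]
force: [-0.1, -0.6, -2.0]
width: 0.0349
```

servo_tool:
  offset:
    - [0, 0, 1]
    - [1, 0, 0]
    - [1, 0, 0]
    - [1, 0, 0]
    - [0.5, 0, 0]
    - [0.5, 0, 0]
    - [0, 0, 0]
    - [0, 0, 0]
  delta_rot:
    - [0, 0, 0]
    - [0, 0, 0]
    - [0, 0, 0]
    - [0, 0, 0]
    - [0, 0, 0]
    - [0, 0, 0]
    - [0, 0, 0]
    - [0, 0, 0]

```text
clock: 18.0
position: [0.4501, 0.193, 0.021]
orientation: [0.502, 0.498, -0.502, 0.498]
force: [-3.1, -1.7, 8.3]
width: 0.0351
```

servo_tool:
  offset:
    - [0, 0, 0]
    - [0, 0, 0]
    - [0, 0, 0]
    - [0, 0, 0]
    - [-10, 0, 0]
    - [-25, 0, 0]
    - [-40, 0, 0]
    - [-45, 0, 0]
  delta_rot:
    - [0, 0, 0]
    - [0, 0, 0]
    - [0, 0, 0]
    - [0, 0, 0]
    - [0, 0, 0]
    - [0, 0, 0]
    - [0, 0, 0]
    - [0, 0, 0]
  fingers: 58

```text
clock: 18.8
position: [0.449, 0.1926, 0.1406]
orientation: [-0.501, -0.499, 0.503, -0.498]
force: [1.4, 0.2, 0.1]
width: 0.0582
```

servo_tool:
  offset:
    - [0, 7, 49]
    - [0, 7, 49]
    - [0, 7, 49]
    - [0, 7, 49]
    - [0, 7, 49]
    - [0, 7, 49]
    - [0, 7, 49]
    - [0, 7, 49]
  delta_rot:
    - [0, 0, 0]
    - [0, 0, 0]
    - [0, 0, 0]
    - [0, 0, 0]
    - [0, 0, 0]
    - [0, 0, 0]
    - [0, 0, 0]
    - [0, 0, 0]

```text
clock: 19.6
position: [0.5034, -0.2015, 0.1407]
orientation: [0.502, 0.498, -0.502, 0.498]
force: [1.5, 0.1, -0.3]
width: 0.0581
```

servo_tool:
  offset:
    - [0, 3, 38]
    - [0, 0, 0]
    - [0, 0, 0]
    - [0, 0, 0]
    - [0, 0, 0]
    - [0, 0, 0]
    - [0, 0, 0]
    - [0, 0, 0]
  delta_rot:
    - [0, 0, 0]
    - [-7.5, 0, 0]
    - [-7.5, 0, 0]
    - [-7.5, 0, 0]
    - [-7.5, 0, 0]
    - [-7.5, 0, 0]
    - [-7.5, 0, 0]
    - [-7.5, 0, 0]
  fingers: 82

```text
clock: 20.4
position: [0.5061, -0.2374, 0.1405]
orientation: [0.228, 0.669, -0.228, 0.669]
force: [0.6, -0.5, -0.3]
width: 0.0822
```

servo_tool:
  offset:
    - [0, 0, 0]
    - [0, 0, 0]
    - [0, 0, 0]
    - [0, 0, 0]
    - [0, 0, 0]
    - [0, 0, 0]
    - [0, 0, 0]
    - [0, 0, 0]
  delta_rot:
    - [-7.5, 0, 0]
    - [-7.5, 0, 0]
    - [-7.5, 0, 0]
    - [-7.5, 0, 0]
    - [-3, 0, 0]
    - [0, 0, 0]
    - [0, 0, 0]
    - [0, 0, 0]

```text
clock: 21.2
position: [0.5061, -0.2374, 0.1401]
orientation: [0.03, 0.706, -0.031, 0.707]
force: [-0.3, -0.3, -0.2]
width: 0.0819
```

```bash
python3 - <<'E'
from h import *
plan([.511,-.2415,.016],85)
m=model("wrist"); json.dump({k:np.array(v).tolist() for k,v in m.items()},open("w7.json","w"))
cv2.imwrite("pics/w7.png",cv2.resize(imaging.camera("wrist")[...,::-1],(768,576),interpolation=cv2.INTER_CUBIC))
print(np.array(proj(m,[.511,-.2415,.036],True))*1.5)
E
```

```text
t 21.2 pos [ 0.5061 -0.2374  0.1401] w 81.9 F [-0.3 -0.3 -0.2] q [-0.44  0.42 -0.01  1.14 -0.   -0.35]
axes x,y,z
 [[ 0.    -0.    -1.   ]
 [ 0.086  0.996 -0.   ]
 [ 0.996 -0.086  0.   ]]
jaw angle 85.06 offset mm [124.1  -3.7   5.2] |d| 124.0
yaw turn world -0.06 => tool x turn 0.06
rotvec to target [0.06 0.01 0.  ] offset in target frame [124.1  -3.7   5.3]
[378.34220941 290.75399636]
```

View pics/w7.png

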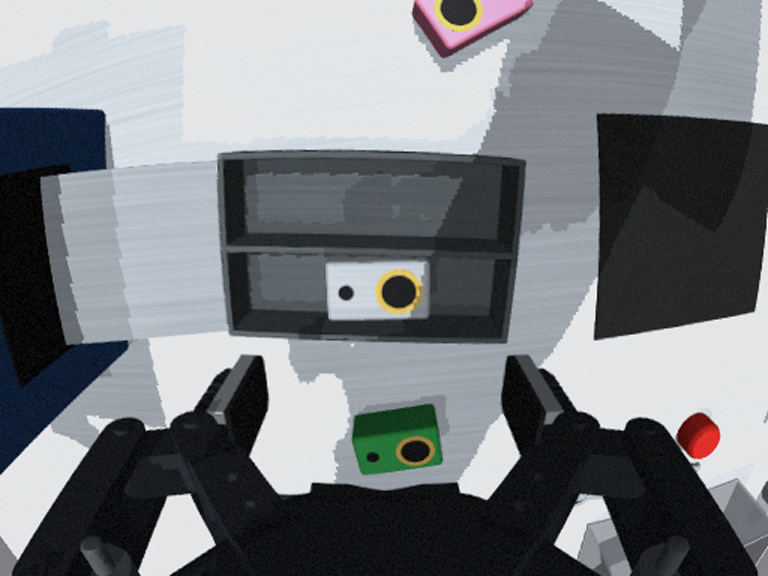

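The casting's top centre, (378,290), matches the projection of my estimate, and the lanes are aligned with the jaws.

servo_tool:
  offset:
    - [0, -3.7, 5.2]
    - [40, 0, 0]
    - [40, 0, 0]
    - [25, 0, 0]
    - [13, 0, 0]
    - [6, 0, 0]
    - [0, 0, 0]
    - [0, 0, 0]
  delta_rot:
    - [0, 0, 0]
    - [0, 0, 0]
    - [0, 0, 0]
    - [0, 0, 0]
    - [0, 0, 0]
    - [0, 0, 0]
    - [0, 0, 0]
    - [0, 0, 0]

```text
clock: 22.05
position: [0.5122, -0.2421, 0.0172]
orientation: [0.03, 0.706, -0.031, 0.707]
force: [0.3, 0.4, 1.5]
width: 0.082
```

servo_tool:
  offset:
    - [0, 0, 0]
    - [0, 0, 0]
    - [0, 0, 0]
    - [0, 0, 0]
    - [0, 0, 0]
    - [0, 0, 0]
    - [0, 0, 0]
    - [0, 0, 0]
  delta_rot:
    - [0, 0, 0]
    - [0, 0, 0]
    - [0, 0, 0]
    - [0, 0, 0]
    - [0, 0, 0]
    - [0, 0, 0]
    - [0, 0, 0]
    - [0, 0, 0]
  fingers: 50

```text
clock: 22.85
position: [0.5121, -0.2421, 0.0175]
orientation: [0.03, 0.705, -0.031, 0.708]
force: [-1.0, 0.7, 5.9]
width: 0.0595
```

servo_tool:
  offset:
    - [-10, 0, 0]
    - [-20, 0, 0]
    - [-40, 0, 0]
    - [-40, 0, 0]
    - [0, 0, 0]
    - [0, 0, 0]
    - [0, 0, 0]
    - [0, 0, 0]
  delta_rot:
    - [0, 0, 0]
    - [0, 0, 0]
    - [0, 0, 0]
    - [0, 0, 0]
    - [0, 0, 0]
    - [0, 0, 0]
    - [0, 0, 0]
    - [0, 0, 0]

```text
clock: 23.65
position: [0.5095, -0.2408, 0.1239]
orientation: [0.031, 0.708, -0.03, 0.705]
force: [1.0, -0.4, -2.0]
width: 0.0589
```

servo_tool:
  offset:
    - [0, 0, 0]
    - [0, 47.3, -4.1]
    - [0, 47.3, -4.1]
    - [0, 47.3, -4.1]
    - [0, 47.3, -4.1]
    - [0, 47.3, -4.1]
    - [35, 0, 0]
    - [35, 0, 0]
  delta_rot:
    - [-5, 0, 0]
    - [0, 0, 0]
    - [0, 0, 0]
    - [0, 0, 0]
    - [0, 0, 0]
    - [0, 0, 0]
    - [0, 0, 0]
    - [0, 0, 0]

```text
clock: 24.45
position: [0.4904, -0.003, 0.0551]
orientation: [-0.002, 0.706, 0.002, 0.708]
force: [-0.2, 0.1, -2.8]
width: 0.059
```

servo_tool:
  offset:
    - [20, 0, 0]
    - [13, 0, 0]
    - [4, 0, 0]
    - [0, 0, 0]
    - [0, 0, 0]
    - [0, 0, 0]
    - [0, 0, 0]
    - [0, 0, 0]
  delta_rot:
    - [0, 0, 0]
    - [0, 0, 0]
    - [0, 0, 0]
    - [0, 0, 0]
    - [0, 0, 0]
    - [0, 0, 0]
    - [0, 0, 0]
    - [0, 0, 0]

```text
clock: 25.25
position: [0.4903, -0.0051, 0.0191]
orientation: [-0.001, 0.707, 0.001, 0.707]
force: [-0.6, -0.8, -1.9]
width: 0.0593
```

servo_tool:
  offset:
    - [1, 0, 0]
    - [1, 0, 0]
    - [1, 0, 0]
    - [0.5, 0, 0]
    - [0, 0, 0]
    - [0, 0, 0]
    - [0, 0, 0]
    - [0, 0, 0]
  delta_rot:
    - [0, 0, 0]
    - [0, 0, 0]
    - [0, 0, 0]
    - [0, 0, 0]
    - [0, 0, 0]
    - [0, 0, 0]
    - [0, 0, 0]
    - [0, 0, 0]

```text
clock: 26.05
position: [0.4901, -0.005, 0.0165]
orientation: [-0.001, 0.707, 0.001, 0.707]
force: [-3.3, 0.0, 8.1]
width: 0.0594
```

servo_tool:
  offset:
    - [0, 0, 0]
    - [0, 0, 0]
    - [0, 0, 0]
    - [0, 0, 0]
    - [-10, 0, 0]
    - [-25, 0, 0]
    - [-25, 0, 0]
    - [0, 0, 0]
  delta_rot:
    - [0, 0, 0]
    - [0, 0, 0]
    - [0, 0, 0]
    - [0, 0, 0]
    - [0, 0, 0]
    - [0, 0, 0]
    - [0, 0, 0]
    - [0, 0, 0]
  fingers: 80

```text
clock: 26.85
position: [0.4931, -0.0051, 0.0792]
orientation: [-0.001, 0.704, 0.001, 0.71]
force: [1.3, 2.2, 0.2]
width: 0.0804
```

servo_tool:
  offset:
    - [0, 0, 0]
    - [0, 0, 0]
    - [0, 0, 0]
    - [0, 0, 0]
    - [0, 0, 0]
    - [0, 0, 0]
    - [0, 0, 0]
    - [0, 0, 0]
  delta_rot:
    - [7.5, 0, 0]
    - [7.5, 0, 0]
    - [7.5, 0, 0]
    - [7.5, 0, 0]
    - [7.5, 0, 0]
    - [7.5, 0, 0]
    - [7.5, 0, 0]
    - [7.5, 0, 0]

```text
clock: 27.65
position: [0.4897, -0.0051, 0.0751]
orientation: [0.355, 0.612, -0.355, 0.612]
force: [-0.1, 0.2, -0.3]
width: 0.08
```

servo_tool:
  offset:
    - [0, 0, 0]
    - [0, 0, 0]
    - [0, 0, 0]
    - [0, 0, 0]
    - [0, 0, 0]
    - [0, 0, 0]
    - [0, 0, 0]
    - [0, 0, 0]
  delta_rot:
    - [7.5, 0, 0]
    - [7.5, 0, 0]
    - [7.5, 0, 0]
    - [7.5, 0, 0]
    - [0, 0, 0]
    - [0, 0, 0]
    - [0, 0, 0]
    - [0, 0, 0]

```text
clock: 28.45
position: [0.49, -0.005, 0.0753]
orientation: [0.499, 0.501, -0.499, 0.501]
force: [-0.8, 0.2, 0.4]
width: 0.0802
```

```bash
python3 - <<'E'
from h import *
plan([.4901,-.005,.018],0)
m=model("wrist"); i=imaging.camera("wrist")
# casting top: bright pixels against the black mat
g=cv2.cvtColor(i,cv2.COLOR_RGB2GRAY); b=(g>75).astype(np.uint8); b[:, :185]=0; b[:,325:]=0; b[:120]=0; b[275:]=0
n,l,s,c=cv2.connectedComponentsWithStats(b); k=1+s[1:,4].argmax(); print(s[k])
x,y,w,h,_=s[k]
for u,v in [(x,y),(x+w-1,y),(x+w-1,y+h-1),(x,y+h-1)]: print(at(m,u,v,.035,True).round(4))
E
```

```text
t 28.45 pos [ 0.49   -0.005   0.0753] w 80.2 F [-0.8  0.2  0.4] q [-0.01  0.36 -0.29  0.92 -0.    1.56]
axes x,y,z
 [[-0.    -0.    -1.   ]
 [ 1.     0.003 -0.   ]
 [ 0.003 -1.     0.   ]]
jaw angle 0.17 offset mm [57.3  0.1 -0. ] |d| 57.0
yaw turn world -0.17 => tool x turn 0.17
rotvec to target [0.17 0.   0.  ] offset in target frame [57.3  0.1 -0. ]
[ 227  166   57   91 3796]
[0.4719 0.0293 0.035 ]
[0.5059 0.0293 0.035 ]
[ 0.508  -0.0336  0.035 ]
[ 0.4697 -0.0336  0.035 ]
```

servo_tool:
  offset:
    - [30, 0, 0]
    - [20, 0, 0]
    - [7, 0, 0]
    - [0, 0, 0]
    - [0, 0, 0]
    - [0, 0, 0]
    - [0, 0, 0]
    - [0, 0, 0]
  delta_rot:
    - [0, 0, 0]
    - [0, 0, 0]
    - [0, 0, 0]
    - [0, 0, 0]
    - [0, 0, 0]
    - [0, 0, 0]
    - [0, 0, 0]
    - [0, 0, 0]

```text
clock: 29.3
position: [0.4906, -0.005, 0.019]
orientation: [0.5, 0.5, -0.499, 0.501]
force: [-0.3, 0.3, -0.5]
width: 0.0797
```

servo_tool:
  offset:
    - [0, 0, 0]
    - [0, 0, 0]
    - [0, 0, 0]
    - [0, 0, 0]
    - [0, 0, 0]
    - [0, 0, 0]
    - [0, 0, 0]
    - [0, 0, 0]
  delta_rot:
    - [0, 0, 0]
    - [0, 0, 0]
    - [0, 0, 0]
    - [0, 0, 0]
    - [0, 0, 0]
    - [0, 0, 0]
    - [0, 0, 0]
    - [0, 0, 0]
  fingers: 25

```text
clock: 30.1
position: [0.4903, -0.005, 0.0186]
orientation: [0.5, 0.5, -0.499, 0.501]
force: [-1.0, 0.2, 4.4]
width: 0.0349
```

servo_tool:
  offset:
    - [0, 0, 0]
    - [0, 0, 0]
    - [0, 0, 0]
    - [-15, 0, 0]
    - [-40, 0, 0]
    - [-40, 0, 0]
    - [-35, 0, 0]
    - [0, 0, 0]
  delta_rot:
    - [0, 0, 0]
    - [0, 0, 0]
    - [0, 0, 0]
    - [0, 0, 0]
    - [0, 0, 0]
    - [0, 0, 0]
    - [0, 0, 0]
    - [0, 0, 0]

```text
clock: 30.9
position: [0.4931, -0.0051, 0.1525]
orientation: [0.502, 0.498, -0.497, 0.503]
force: [1.0, -0.2, -2.3]
width: 0.0351
```

servo_tool:
  offset:
    - [0, 0, 0]
    - [0, 16, -45]
    - [0, 16, -45]
    - [0, 16, -45]
    - [0, 0, 0]
    - [0, 0, 0]
    - [0, 0, 0]
    - [0, 0, 0]
  delta_rot:
    - [0.6, 0, 0]
    - [0, 0, 0]
    - [0, 0, 0]
    - [0, 0, 0]
    - [0, 0, 0]
    - [0, 0, 0]
    - [0, 0, 0]
    - [0, 0, 0]

```text
clock: 31.7
position: [0.5381, 0.1281, 0.1472]
orientation: [-0.502, -0.498, 0.503, -0.497]
force: [0.4, 0.2, -2.2]
width: 0.0356
```

```bash
python3 - <<'E'
from h import *
plan([.538,.193,.0215],-.5)
m=model("wrist"); json.dump({k:np.array(v).tolist() for k,v in m.items()},open("w8.json","w"))
cv2.imwrite("pics/w8.png",cv2.resize(imaging.camera("wrist")[...,::-1],(768,576),interpolation=cv2.INTER_CUBIC))
E
```

```text
t 31.7 pos [0.5381 0.1281 0.1472] w 35.6 F [ 0.4  0.2 -2.2] q [ 0.23  0.4  -0.01  1.16 -0.    1.82]
axes x,y,z
 [[-0.003 -0.001 -1.   ]
 [ 1.    -0.011 -0.003]
 [-0.011 -1.     0.001]]
jaw angle -0.6 offset mm [125.7  -0.5 -65. ] |d| 141.0
yaw turn world 0.1 => tool x turn -0.1
rotvec to target [-0.1   0.05  0.14] offset in target frame [125.7  -0.7 -64.9]
```

View pics/w8.png

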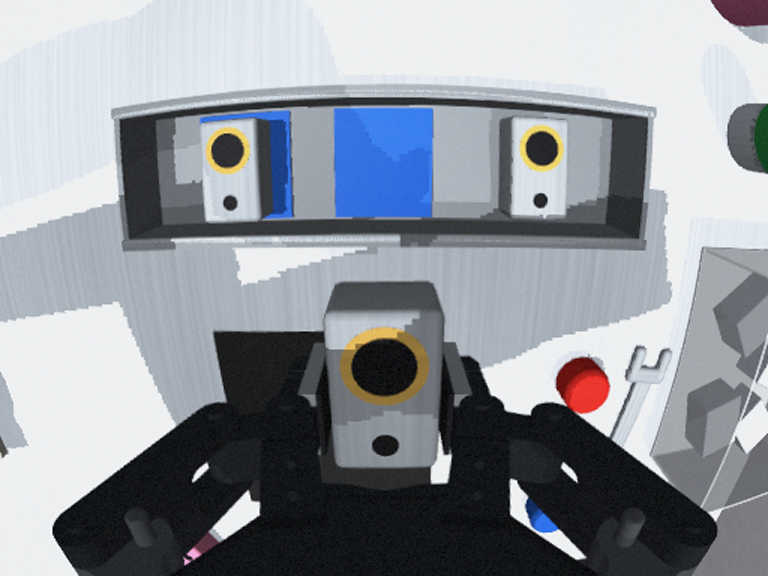

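The first casting sits on its pad at the left and the middle pad is free at (334–433, 108–216). The second casting is held squarely.

```bash
python3 - <<'E'
from h import *
m=json.load(open("w8.json"))
for n,pts,z in [("pad",[(334,108),(433,109),(432,216),(334,216)],.006),("held",[(328,310),(443,310),(441,467),(333,467)],.1637),("placed",[(202,121),(260,119),(260,220),(204,222)],.038),("pad1 right",[(291,110),(292,216)],.006)]:
    P=np.array([at(m,u/1.5-.17,v/1.5-.17,z,True)[:2] for u,v in pts]); print(n,P.round(4).tolist(),P.mean(0).round(4))
E
```

```text
pad [[0.508, 0.2272], [0.5682, 0.2259], [0.5677, 0.1589], [0.5062, 0.1597]] [0.5375 0.1929]
held [[0.522, 0.1587], [0.5549, 0.1583], [0.5571, 0.0991], [0.5196, 0.0996]] [0.5384 0.1289]
placed [[0.4352, 0.2231], [0.4702, 0.2211], [0.4672, 0.164], [0.4322, 0.1642]] [0.4512 0.1931]
pad1 right [[0.4813, 0.2274], [0.4792, 0.1604]] [0.4802 0.1939]
```

servo_tool:
  offset:
    - [0, 0, -31.5]
    - [0, 0, -31.5]
    - [0, 0, 0]
    - [40, 0, 0]
    - [35, 0, 0]
    - [0, 0, 0]
    - [0, 0, 0]
    - [0, 0, 0]
  delta_rot:
    - [0, 0, 0]
    - [0, 0, 0]
    - [0, 0, 0]
    - [0, 0, 0]
    - [0, 0, 0]
    - [0, 0, 0]
    - [0, 0, 0]
    - [0, 0, 0]

```text
clock: 32.55
position: [0.5415, 0.1925, 0.0756]
orientation: [0.504, 0.497, -0.501, 0.498]
force: [-0.1, 0.6, -1.5]
width: 0.0353
```

servo_tool:
  offset:
    - [0, 0, 0]
    - [20, 0, 0]
    - [20, 0, 0]
    - [7, 0, 0]
    - [0, 0, 0]
    - [0, 0, 0]
    - [0, 0, 0]
    - [0, 0, 0]
  delta_rot:
    - [0, 0, 0]
    - [0, 0, 0]
    - [0, 0, 0]
    - [0, 0, 0]
    - [0, 0, 0]
    - [0, 0, 0]
    - [0, 0, 0]
    - [0, 0, 0]

```text
clock: 33.35
position: [0.5406, 0.1928, 0.0274]
orientation: [0.503, 0.498, -0.502, 0.498]
force: [-0.3, -0.5, -2.7]
width: 0.0352
```

servo_tool:
  offset:
    - [0, -2.3, 0]
    - [1, 0, 0]
    - [1, 0, 0]
    - [1, 0, 0]
    - [1, 0, 0]
    - [0.5, 0, 0]
    - [0, 0, 0]
    - [0, 0, 0]
  delta_rot:
    - [0, 0, 0]
    - [0, 0, 0]
    - [0, 0, 0]
    - [0, 0, 0]
    - [0, 0, 0]
    - [0, 0, 0]
    - [0, 0, 0]
    - [0, 0, 0]

```text
clock: 34.15
position: [0.5375, 0.1926, 0.0218]
orientation: [-0.502, -0.498, 0.502, -0.498]
force: [0.8, -0.6, -2.3]
width: 0.0353
```

servo_tool:
  offset:
    - [0.5, 0, 0]
    - [0, 0, 0]
    - [0.5, 0, 0]
    - [0, 0, 0]
    - [0, 0, 0]
    - [0, 0, 0]
    - [0, 0, 0]
    - [0, 0, 0]
  delta_rot:
    - [0, 0, 0]
    - [0, 0, 0]
    - [0, 0, 0]
    - [0, 0, 0]
    - [0, 0, 0]
    - [0, 0, 0]
    - [0, 0, 0]
    - [0, 0, 0]

```text
clock: 34.95
position: [0.5375, 0.1926, 0.0216]
orientation: [0.502, 0.498, -0.502, 0.498]
force: [-3.0, -0.9, 5.9]
width: 0.0355
```

Contact with the pad, 6 N. Release, rise and back off for a check.

servo_tool:
  offset:
    - [0, 0, 0]
    - [0, 0, 0]
    - [0, 0, 0]
    - [0, 0, 0]
    - [-10, 0, 0]
    - [-25, 0, 0]
    - [-40, 0, 0]
    - [-45, 0, 0]
  delta_rot:
    - [0, 0, 0]
    - [0, 0, 0]
    - [0, 0, 0]
    - [0, 0, 0]
    - [0, 0, 0]
    - [0, 0, 0]
    - [0, 0, 0]
    - [0, 0, 0]
  fingers: 58

```text
clock: 35.75
position: [0.5364, 0.1922, 0.1415]
orientation: [-0.501, -0.498, 0.503, -0.497]
force: [-0.0, 0.8, 1.0]
width: 0.058
```

servo_tool:
  offset:
    - [-10, 0, 40]
    - [-10, -5, 40]
    - [0, -5, 0]
    - [0, 0, 0]
    - [0, 0, 0]
    - [0, 0, 0]
    - [0, 0, 0]
    - [0, 0, 0]
  delta_rot:
    - [0, 0, 0]
    - [0, 0, 0]
    - [0, 0, 0]
    - [0, 0, 0]
    - [0, 0, 0]
    - [0, 0, 0]
    - [0, 0, 0]
    - [0, 0, 0]

```text
clock: 36.55
position: [0.5267, 0.1133, 0.1604]
orientation: [-0.502, -0.498, 0.502, -0.498]
force: [0.3, 0.7, 0.3]
width: 0.0581
```

```bash
python3 - <<'E'
from h import *
plan([.538,.193,.0215],-.5)
m=model("wrist"); json.dump({k:np.array(v).tolist() for k,v in m.items()},open("w9.json","w"))
cv2.imwrite("pics/w9.png",cv2.resize(imaging.camera("wrist")[...,::-1],(768,576),interpolation=cv2.INTER_CUBIC))
E
```

```text
t 36.55 pos [0.5267 0.1133 0.1604] w 58.1 F [0.3 0.7 0.3] q [ 0.21  0.36 -0.04  1.17 -0.    1.79]
axes x,y,z
 [[-0.001 -0.    -1.   ]
 [ 1.    -0.008 -0.001]
 [-0.008 -1.     0.   ]]
jaw angle -0.43 offset mm [138.8  10.8 -79.8] |d| 160.0
yaw turn world -0.07 => tool x turn 0.07
rotvec to target [0.07 0.01 0.04] offset in target frame [138.9  10.6 -79.8]
```

View pics/w9.png

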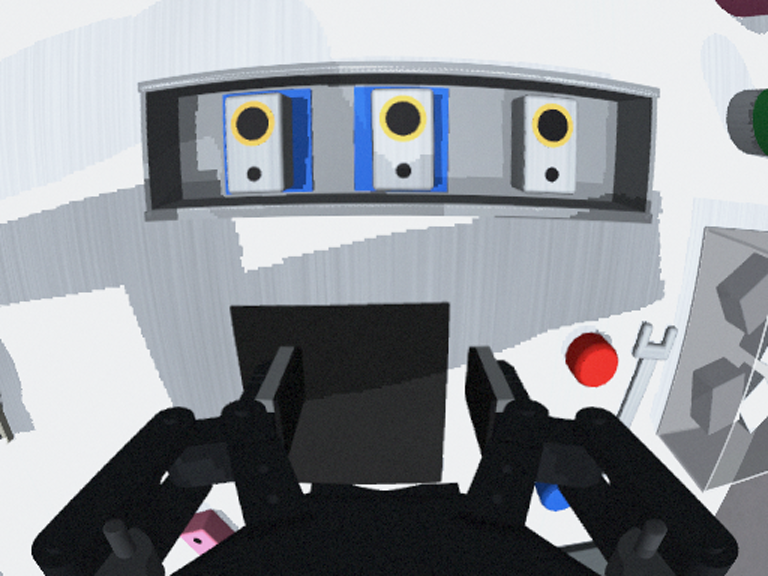

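Both castings lie flat on their pads at about (255,142) and (403,140), parallel to the finished one at (552,145). Numeric check next, then I hand in.

```bash
python3 - <<'E'
from h import *
m=json.load(open("w9.json"))
for n,pts,z in [("A",[(225,97),(284,94),(286,191),(227,191)],.038),("B",[(373,90),(433,90),(433,190),(374,190)],.038),("padA",[(223,96),(312,89),(313,189),(226,191)],.006),("padB",[(356,88),(448,89),(447,190),(355,190)],.006)]:
    P=np.array([at(m,u/1.5-.17,v/1.5-.17,z,True)[:2] for u,v in pts]); print(n,P.round(4).tolist(),P.mean(0).round(4))
print(ticket.hand_in())
E
```

```text
A [[0.4335, 0.2221], [0.4697, 0.2207], [0.4691, 0.1636], [0.4322, 0.1654]] [0.4511 0.193 ]
B [[0.5208, 0.2208], [0.5547, 0.2209], [0.5548, 0.1628], [0.5207, 0.1629]] [0.5377 0.1919]
padA [[0.4205, 0.2269], [0.481, 0.2267], [0.48, 0.161], [0.4197, 0.1623]] [0.4503 0.1942]
padB [[0.5092, 0.2262], [0.5678, 0.2257], [0.5674, 0.1594], [0.5076, 0.1597]] [0.538  0.1927]
the job is handed in; nothing more can be done
None
```

Both castings are in the tote, one on each free blue pad, lying lengthwise across it like the finished one, and the job is handed in. I took each by its ends from its lane, changed grip on the mat, and set it down on its pad by the long sides.

- **Placement:** the last wrist picture puts each casting's centre within about 1.5 mm of its pad's centre. Both are square to the pad and fully on it.
- **Set-down:** the wrist force at contact was about 8 N for the first casting and 6 N for the second, and neither was dropped.
- **Time:** about 36.6 s of the 72 s allowed, with the open gripper well clear of everything at hand-in.
- **Other objects:** the finished casting and the red cap looked undisturbed in the last picture. The blue cap and wrench were only partly in view.
- **Regrip:** the first tray grip sat about 5 mm too high, so I reopened and regripped before lifting.
- **Disagreement between cameras:** the scene camera put the tote rim about 8 mm off the wrist camera's reading in y. I used the wrist camera, and the pad readings from both cameras agreed within about 2.5 mm.

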